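Draw and lock the captive screw of the polishing lathe's cover

ROBOT

A 7-joint arm with a two-finger parallel gripper is mounted at the origin on the work surface. World frame = base frame: x ahead of the robot, y to its left, z up, the work surface at z = 0. Lengths are in m, angles in rad, forces in N, time in s.
With the tool pointing down it reaches from about 0.4 to 0.85 m from the base axis. Payload 4.5 kg.
Tool frame: the origin (TCP) lies on the mounting face of the last link; the fingertips stand 166 mm ahead of it and the grasp point (between the pads) lies 147 mm ahead of it; z points along the fingers, y is the line along which they close (so a half turn about z gives the same grasp; the last joint's range is limited). The gripper opens to 88 mm and grips with 3 to 60 N. Pads are 18 mm wide; open, the fingers measure 123 mm over their backs; the gripper's body (75 mm by 187 mm) begins 45 mm behind the grasp point.
Start: joints at [1.338, 0.689, -0.195, 1.565, 0.157, 0.902, -0.215], TCP at [0.165, -0.603, 0.405] pointing down, gripper open.
Joint ranges: [-3.01, 3.01], [-0.46, 2.08], [-1.47, 1.51], [0.13, 2.56], [-1, 4.14], [0.04, 2.09], [-2.66, 2.66]. Speed limits (rad/s): [2.57, 2.57, 3.14, 3.14, 3.14, 3.14, 3.14].

INTERFACE

Orientations are given as a unit quaternion [x, y, z, w].
In Python, from plant import r, snapshot gives the robot as it stands. The module is installed in compiled form; this text tells all that it offers.
- The arm moves only by the tool move_arm, never from a script. Its argument "rows" is a list of rows, each a list of 5 numbers: the shift along the tool's x, y, z in m, then the turn about the tool's z in rad, then the finger opening in m, from 0 to 0.0881. In form: [[dx, dy, dz, spin, claw], ...]. A call has 1 to 10 rows; each row shifts and turns the commanded pose from where the row before left it, along the tool's axes as they then stand; what a row does not reach is not made up. A row lasts 1/12 s, in which the tool goes at most 41.7 mm and 7.16 degrees, less where a joint would pass 70% of its speed; a pose out of reach is approached as far as the arm can. A call with a gripper value outside its range is refused whole. The fingers move at their own pace and stop on an object; "newtons" is the grip in N (left out, the last holds). Time passes only in rows, so rows that do not move let the fingers close. It gives the time, the measured TCP pose, the force, the opening and the grip force at its end, in the units of the state.
- r.get_state(): the state, without advancing time (a new reading comes with each control period).
- snapshot(name): name is "scene" or "top" or "wrist"; returns a dict with "color" (400x640x3 uint8, red, green, blue), "depth" (400x640 float32, m along the optical axis (not along the pixel's ray), 0 where there is no reading), "mtx" (3x3 intrinsics, pixels), "dist" ([k1, k2, p1, p2, k3] as OpenCV has them; the pictures are not rectified), "eye" and "orientation" of the camera in the world. Camera axes: x right, y up, looking along -z (the intrinsics and any distortion apply to the point x, -y, -z); pixel columns grow to the right and rows downward; lengths in m; the calibration is good to about 2 mm. A picture is of the moment at which its call begins.
- r.finish_job(): hands the job in; it is judged then, once.
The state is a dict: "clock": time; "q": joint angles; "qd": joint speeds; "joint_torque": joint torques, N m; "tool_pos": TCP position; "eef_rot": TCP orientation; "contact_force": force on the tool from outside, world axes, zero at the start; "moment": the same for the moment, N m; "opening": opening from 0.0 (shut) to 1.0 (fully open); "finger_force": force on a finger pad.
Only numpy, scipy, OpenCV 4.12 (cv2) and the standard library are available. Lean on these libraries where they do the work, as an engineer would, in place of code of your own. Each camera call takes 0.05 s, during which the arm holds its last target. There are 200 camera calls.

TASK

The cover of the low bench polishing lathe is to come off, so free its spring-loaded captive screw, the one with the upright wing-shaped grip: draw it straight up against its spring until its thread engages, turn it a quarter turn anticlockwise (seen from above) so that the thread holds it out, and let go. Leave the little jar on the bench where it stands.

Things in the scene. Friction and masses are not known exactly. Their poses are not given: they have to be found in the camera images.
- screw_grip (a point): Centre of the captive screw's wing grip, an upright steel bar 36 mm long (point x), 12 mm wide (point y; pinch across it) and 28 mm tall (z up), on a 14 mm thick, 12 mm high neck over a round collar (30 mm wide, 14 mm high; foot flange 48 mm). At rest 26 mm above the collar, 40 mm above the lathe's flat aluminium cover, which is 110 mm above the bench. Rises and turns with the grip.
- screw_lift (a joint): How far the captive screw is drawn up, m: 0 home, 0.022 upper stop. Its spring pulls back with about 6 N at 0, 13 N at 0.014. Below about 0.009 it is keyed and cannot turn; drawn 0.011 to 0.018 it turns freely. Also on the cover, fixed, 110 mm or more from the screw, in no set order: a low round oil cap (42 mm wide, 19 high) and a hexagon bolt head (22 mm wide, 15 high).
- screw_turn (a joint): Turn of the captive screw, rad: 0 at the start, growing anticlockwise seen from above to a stop at 1.75. It turns easily (0.03 N m). Let go when turned well past 0.5, it settles on its thread at about 0.010 of lift and stays out; let go before that, its spring may snap it home.
- jar: Bystander: closed amber glass jar of stain with a black cap, 52 mm diameter, 62 mm high, standing loose on the bench beside the housing, past the round steel faceplate on its +y end; origin at the centre of its underside, z up.

How it is judged:
On the way:
1. the captive screw is drawn up by more than 8 mm before it is turned (turned by less than 0.5 rad) (value of joint screw_lift above 0.008 m and value of joint screw_turn below 0.5 rad), for 0.1 s.
At the end, for the whole second after the job is handed in: The captive screw, let go, stays drawn out by more than 7.5 mm, held by its thread, turned anticlockwise by more than 0.8 rad (46 degrees); the jar still stands upright within 30 mm of where it was (value of joint screw_lift above 0.0075 m and value of joint screw_turn above 0.8 rad and distance of jar from where it was at the start of the episode below 0.03 m and angle between jar's own z axis and vertical below 0.2 rad); the robot touches nothing.
It fails at once if the jar is knocked over (angle between jar's own z axis and vertical above 0.5 rad).
It also fails if it takes over 32 s, if anything falls off the work surface, if the arm or the gripper's body presses on something with over 40 N, if the wrist force passes 120 N, or if a joint passes its speed limit or range.

## Working session

There is one attempt and no reset: what is moved stays moved. The work goes in short steps, Python scripts to look and compute and a tool call to move; the robot and the scene stay as the last step left them, time stands still between calls to the robot, and variables do not carry over. Pictures are saved under pics/ and viewed, at most 10 in all, crops included, and the job is handed in when it is done.

Besides the shell and the picture viewer there is one more tool, called as name([rows], argument=value, ...), one row to a line, values as JSON. move_arm: Moves the arm, as the interface text tells. Its arguments: {"type":"object","properties":{"rows":{"type":"array"},"newtons":{"type":"number"}},"required":["rows"]}

```bash
mkdir -p pics; cat > h.py <<'E'
import numpy as np, cv2
from scipy.spatial.transform import Rotation as R
from plant import r, snapshot
def rays(s,px):
    u=cv2.undistortPoints(np.float64(px).reshape(-1,1,2),s["mtx"],np.float64(s["dist"])).reshape(-1,2)
    d=np.c_[u[:,0],-u[:,1],-np.ones(len(u))]
    return np.array(s["eye"]),d@R.from_quat(s["orientation"]).as_matrix().T
def plane(s,px,z):
    e,d=rays(s,px); return e+d*((z-e[2])/d[:,2])[:,None]
def bydepth(s,px):
    e,d=rays(s,px); k=np.array([s["depth"][int(v),int(u)] for u,v in px]); return e+d*k[:,None]
def save(s,n): cv2.imwrite(f"pics/{n}.png",s["color"][:,:,::-1])
E
python3 - <<'E'
from h import *
import pickle
for n in ("scene","top"):
    s=snapshot(n); save(s,n+"1"); pickle.dump(s,open(n+"1.pkl","wb")); print(n,s["eye"],s["orientation"],s["mtx"][0][0])
st=r.get_state(); print({k:np.round(v,3) for k,v in st.items()})
E
```

```text
scene [ 0.85687985 -0.43205306  0.86836128] [0.34324899 0.09181298 0.24142613 0.90303042] 516.39976833357
top [0.33836945 0.12771577 1.11236768] [-0.06588779  0.06097394  0.70496666 -0.70353606] 512.5382336709723
{'clock': np.float64(0.1), 'q': array([ 1.338,  0.69 , -0.195,  1.566,  0.157,  0.903, -0.215]), 'qd': array([ 0.002, -0.002, -0.   , -0.002, -0.001,  0.   , -0.   ]), 'joint_torque': array([-3.0000e-03, -5.2850e+01, -1.2720e+00, -1.5384e+01, -5.3000e-02,
        2.0000e-03,  0.0000e+00]), 'tool_pos': array([ 0.165, -0.603,  0.404]), 'eef_rot': array([ 0.991,  0.133, -0.   , -0.001]), 'contact_force': array([-0.185,  0.59 ,  0.696]), 'moment': array([-0.015, -0.004,  0.028]), 'finger_force': np.float64(0.0), 'opening': np.float64(1.001)}
```

View pics/scene1.png

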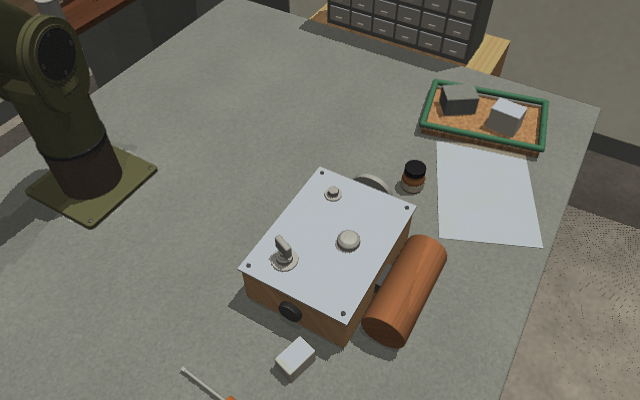

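View pics/top1.png

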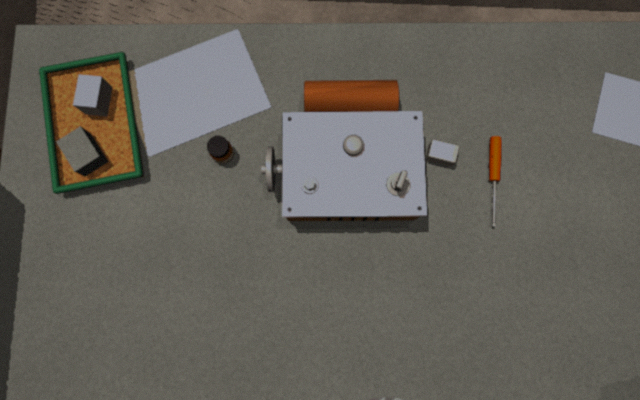

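The scene view shows the wing screw at about (284,250), the oil cap at (348,240), the bolt at (333,192) and the jar at (413,177). In the top view the screw is at about (399,182) and the jar at (220,149). I'll measure the grip from both views next.

```bash
python3 - <<'E'
from h import *
import pickle
S=pickle.load(open("scene1.pkl","rb"));T=pickle.load(open("top1.pkl","rb"))
a=cv2.resize(S["color"][220:280,250:320],None,fx=5.7,fy=5.7,interpolation=2)
b=cv2.resize(T["color"][160:205,375:428],None,fx=7.5,fy=7.5,interpolation=2)
c=np.zeros((350,800,3),np.uint8); c[:a.shape[0],:a.shape[1]]=a; c[:b.shape[0],402:402+b.shape[1]]=b[:, :398]
cv2.imwrite("pics/c1.png",c[:,:,::-1])
# depth-based points near the screw, above the cover
for n,s,(u0,u1,v0,v1) in (("scene",S,(260,310,225,275)),("top",T,(380,425,160,205))):
    px=[(u,v) for u in range(u0,u1) for v in range(v0,v1) if s["depth"][v,u]>0]
    P=bydepth(s,px); cov=np.median(P[:,2]); k=P[:,2]>0.136
    k&=P[:,2]<0.17
    if k.sum()<5: print(n,"few",k.sum(),cov,P[:,2].max()); continue
    Q=P[k]; (cx,cy),wh,ang=cv2.minAreaRect(np.float32(Q[:,:2]*1000))
    print(n,k.sum(),"cover",cov.round(4),"top",np.percentile(Q[:,2],[5,50,95]).round(4),"centre",cx,cy,wh,ang)
    k=P[:,2]>cov+.02; Q=P[k]; w,V=np.linalg.eigh(np.cov(Q[:,:2].T)); print(Q.mean(0).round(4),np.degrees(np.arctan2(V[1,1],V[0,1])))
E
```

```text
scene 240 cover 0.1098 top [0.1406 0.1602 0.1645] centre 538.863037109375 -25.326786041259766 (13.835662841796875, 36.19769287109375) 71.11503601074219
[ 0.5413 -0.0281  0.1556] 160.8286664120673
top 144 cover 0.1111 top [0.1442 0.1633 0.1669] centre 539.84716796875 -23.46385955810547 (13.032039642333984, 37.362403869628906) 67.17532348632812
[ 0.5379 -0.0223  0.1606] 157.7519683545231
```

View pics/c1.png

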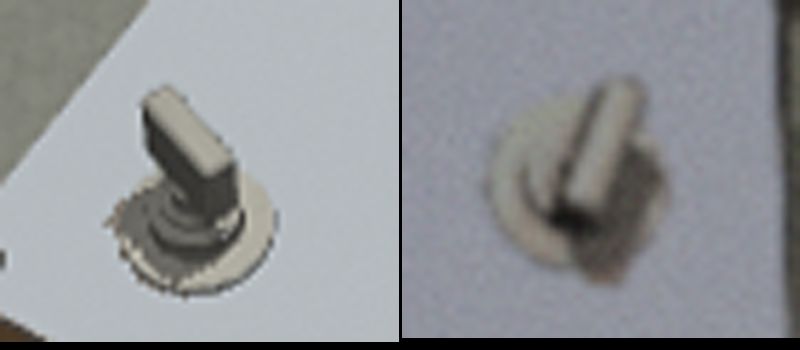

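The two views agree: grip centre ≈ (0.539, -0.024), top ≈ 0.164, long axis at about -20° from x. I'll move there at height, then check with the wrist camera.

move_arm([
  [0.0257,-0.023,0,0,0.0881],
  [0.0257,-0.023,0,0,0.0881],
  [0.0257,-0.023,0,0,0.0881],
  [0.0257,-0.023,0,0,0.0881],
  [0.0257,-0.023,0,0,0.0881],
  [0.0257,-0.023,0,0,0.0881],
  [0.0257,-0.023,0,0,0.0881],
  [0.0257,-0.023,0,0,0.0881],
  [0.0257,-0.023,0,0,0.0881],
  [0.0257,-0.023,0,0,0.0881],
])

```text
clock: 0.93
tool_pos: [0.3526, -0.3117, 0.4046]
eef_rot: [0.991, 0.133, -0.0, -0.0]
contact_force: [0.2, -0.4, -0.2]
opening: 1.003
finger_force: 0.0
```

move_arm([
  [0.0257,-0.023,0,0,0.0881],
  [0.0257,-0.023,0,0,0.0881],
  [0.0257,-0.023,0,0,0.0881],
  [0.0257,-0.023,0,0,0.0881],
  [0.0257,-0.023,0,0,0.0881],
  [0.0257,-0.023,0,0,0.0881],
  [0.0257,-0.023,0,0,0.0881],
  [0.0257,-0.023,0,0,0.0881],
  [0.0257,-0.023,0,0,0.0881],
  [0.0257,-0.023,0,0,0.0881],
])

```text
clock: 1.77
tool_pos: [0.5399, -0.022, 0.4045]
eef_rot: [0.991, 0.133, -0.0, 0.0]
contact_force: [-0.3, -0.4, -0.4]
opening: 1.001
finger_force: 0.0
```

move_arm([
  [0,0,0,0.1,0.0881],
  [0,0,0,0.1,0.0881],
  [0,0,0,0.1,0.0881],
  [0,0,0,0.1,0.0881],
  [0,0,0,0.1,0.0881],
  [0,0,0,0.1,0.0881],
  [0,0,0,0,0.0881],
  [0,0,0,0,0.0881],
])

```text
clock: 2.43
tool_pos: [0.5392, -0.0235, 0.4044]
eef_rot: [0.986, -0.164, -0.0, 0.0]
contact_force: [-0.5, -0.5, -0.2]
opening: 0.999
finger_force: 0.0
```

```bash
python3 - <<'E'
from h import *
import pickle
s=snapshot("wrist"); save(s,"w1"); pickle.dump(s,open("w1.pkl","wb"))
st=r.get_state(); print(st["q"].round(3),st["tool_pos"],s["eye"])
M=R.from_quat(st["eef_rot"]).as_matrix(); print("toolx deg",np.degrees(np.arctan2(M[1,0],M[0,0])))
D=s["depth"]; vv,uu=np.nonzero(D>0); px=np.c_[uu,vv]; P=bydepth(s,px)
k=(P[:,2]>.136)&(P[:,2]<.175)&(np.hypot(P[:,0]-.539,P[:,1]+.024)<.04)
k2=k&(P[:,2]>.158)
for kk in (k,k2):
  Q=P[kk]; print(kk.sum(),Q[:,2].max(),np.median(Q[:,2]),cv2.minAreaRect(np.float32(Q[:,:2]*1000)),px[kk].mean(0))
E
```

```text
[-0.079  0.576  0.059  1.832 -0.048  0.736 -1.894] [ 0.53923463 -0.02352487  0.40453568] [ 0.6103334  -0.04835323  0.3853123 ]
toolx deg -18.92031160322191
679 0.166877965478035 0.16453870429242737 ((538.8912353515625, -23.35818862915039), (12.545780181884766, 36.083805084228516), 67.6984634399414) [322.32547865 207.10014728]
605 0.166877965478035 0.16464228287559798 ((538.724365234375, -23.64715576171875), (11.904067039489746, 35.987972259521484), 67.5930404663086) [322.26280992 209.52231405]
```

View pics/w1.png

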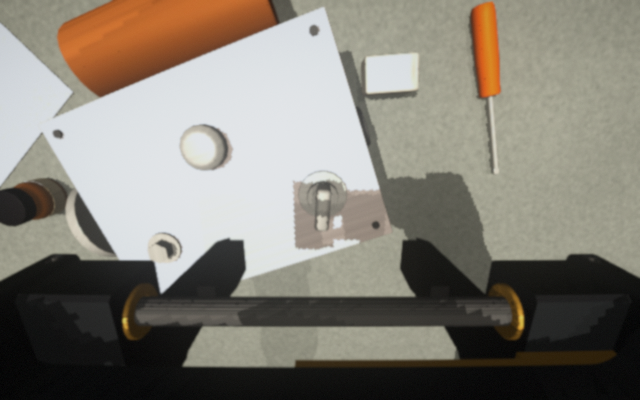

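The wrist view shows the grip at pixel (322,209), centred between the fingers; the jar at (30,203) is well clear. The grip is at (0.5388, -0.0235) with its long axis at -22.4° (top 0.1645), so I'll spin +0.06 and descend 0.105.

move_arm([
  [0,0,0.015,0.06,0.0881],
  [0,0,0.015,0,0.0881],
  [0,0,0.015,0,0.0881],
  [0,0,0.015,0,0.0881],
  [0,0,0.015,0,0.0881],
  [0,0,0.012,0,0.06],
  [0,0,0.01,0,0.05],
  [0,0,0.008,0,0.04],
  [0,0,0,0,0.035],
  [0,0,0,0,0.03],
], newtons=40)

```text
clock: 3.32
tool_pos: [0.5394, -0.0237, 0.2996]
eef_rot: [0.981, -0.195, -0.0, 0.0]
contact_force: [-1.0, 0.5, -0.7]
opening: 0.645
finger_force: 0.0
```

move_arm([
  [0,0,0,0,0.02],
  [0,0,0,0,0.015],
  [0,0,0,0,0.01],
  [0,0,0,0,0],
  [0,0,0,0,0],
  [0,0,0,0,0],
], newtons=40)

```text
clock: 3.82
tool_pos: [0.5394, -0.0236, 0.2999]
eef_rot: [0.981, -0.195, 0.0, -0.0]
contact_force: [0.1, 0.2, -0.0]
opening: 0.19
finger_force: 0.0
```

move_arm([
  [0,0,0,0,0],
  [0,0,0,0,0],
  [0,0,0,0,0],
  [0,0,0,0,0],
], newtons=40)

```text
clock: 4.15
tool_pos: [0.5394, -0.0235, 0.2998]
eef_rot: [0.981, -0.195, 0.0, -0.0]
contact_force: [-0.0, 1.3, 1.0]
opening: 0.136
finger_force: 40.0
```

Gripped at 12 mm opening with 40 N. Next is the draw up by 14.5 mm.

move_arm([
  [0,0,-0.002,0,0],
  [0,0,-0.002,0,0],
  [0,0,-0.003,0,0],
  [0,0,-0.003,0,0],
  [0,0,-0.003,0,0],
  [0,0,-0.0015,0,0],
  [0,0,0,0,0],
  [0,0,0,0,0],
  [0,0,0,0,0],
], newtons=40)

```text
clock: 4.9
tool_pos: [0.5394, -0.0235, 0.3141]
eef_rot: [0.981, -0.195, 0.0, -0.0]
contact_force: [3.2, 1.4, -12.4]
opening: 0.135
finger_force: 40.0
```

The spring reads 12.4 N, which matches about 13.5 mm of lift with no slip. Now the anticlockwise turn, which is negative spin.

move_arm([
  [0,0,0,-0.1,0],
  [0,0,0,-0.1,0],
  [0,0,0,-0.1,0],
  [0,0,0,-0.1,0],
  [0,0,0,-0.1,0],
  [0,0,0,-0.1,0],
  [0,0,0,-0.1,0],
  [0,0,0,-0.1,0],
])

```text
clock: 5.57
tool_pos: [0.5394, -0.0235, 0.314]
eef_rot: [0.979, 0.204, 0.0, -0.0]
contact_force: [3.1, 2.2, -12.8]
opening: 0.133
finger_force: 40.0
```

move_arm([
  [0,0,0,-0.1,0],
  [0,0,0,-0.1,0],
  [0,0,0,-0.1,0],
  [0,0,0,-0.1,0],
  [0,0,0,-0.1,0],
  [0,0,0,-0.1,0],
  [0,0,0,-0.1,0],
  [0,0,0,-0.05,0],
  [0,0,0,0,0],
  [0,0,0,0,0],
])

```text
clock: 6.4
tool_pos: [0.5394, -0.0236, 0.314]
eef_rot: [0.838, 0.546, 0.0, -0.0]
contact_force: [3.4, 2.9, -14.1]
opening: 0.131
finger_force: 40.0
```

```bash
python3 - <<'E'
from h import *
st=r.get_state(); print({k:np.round(v,3) for k,v in st.items() if k in("clock","q","moment","contact_force")})
s=snapshot("wrist"); save(s,"w2")
E
```

```text
{'clock': np.float64(6.4), 'q': array([ 0.182,  0.73 , -0.372,  1.902,  0.449,  0.591, -0.897]), 'contact_force': array([  3.448,   2.897, -14.147]), 'moment': array([ 0.642, -0.868, -0.016])}
```

View pics/w2.png

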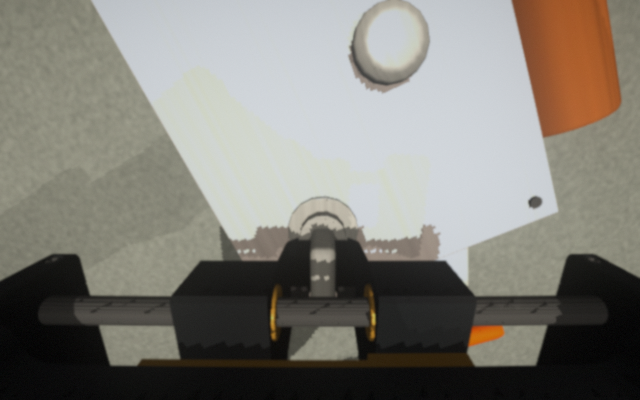

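The picture shows the bar at (322,262) still square between the fingers, so it turned with the gripper by about 1.55 rad. I'll lower 3 mm onto the thread, open, and rise clear.

move_arm([
  [0,0,0.0015,0,0],
  [0,0,0.0015,0,0],
  [0,0,0,0,0],
  [0,0,0,0,0.02],
  [0,0,0,0,0.03],
  [0,0,0,0,0.045],
  [0,0,0,0,0.06],
  [0,0,0,0,0.06],
  [0,0,0,0,0.06],
  [0,0,0,0,0.06],
])

```text
clock: 7.28
tool_pos: [0.5393, -0.0238, 0.3114]
eef_rot: [0.837, 0.547, -0.0, 0.0]
contact_force: [-0.2, 0.2, -0.1]
opening: 0.637
finger_force: 0.0
```

move_arm([
  [0,0,-0.01,0,0.06],
  [0,0,-0.02,0,0.06],
  [0,0,-0.02,0,0.06],
  [0,0,-0.02,0,0.06],
  [0,0,-0.02,0,0.06],
  [0,0,-0.02,0,0.06],
  [0,0,0,0,0.06],
  [0,0,0,0,0.06],
])

```text
clock: 7.95
tool_pos: [0.5394, -0.0236, 0.4225]
eef_rot: [0.837, 0.547, 0.001, 0.001]
contact_force: [0.2, -0.5, 0.2]
opening: 0.683
finger_force: 0.0
```

```bash
python3 - <<'E'
from h import *
st=r.get_state(); print(st["clock"],st["tool_pos"],st["opening"],st["contact_force"])
s=snapshot("wrist"); save(s,"w3")
D=s["depth"]; vv,uu=np.nonzero(D>0); px=np.c_[uu,vv]; P=bydepth(s,px)
k=(P[:,2]>.158)&(P[:,2]<.185)&(np.hypot(P[:,0]-.539,P[:,1]+.024)<.03)
Q=P[k]; print(k.sum(),np.median(Q[:,2]),cv2.minAreaRect(np.float32(Q[:,:2]*1000)))
save(snapshot("scene"),"scene2")
E
```

```text
7.95 [ 0.53944107 -0.02363992  0.42253354] 0.6833282922421857 [ 0.16153636 -0.53285092  0.19480243]
602 0.17409736841837914 ((538.6253051757812, -23.54571533203125), (35.43357849121094, 11.391698837280273), 66.0206069946289)
```

View pics/scene2.png

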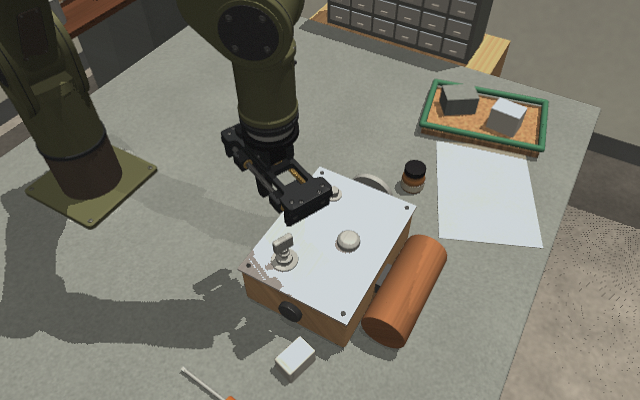

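The scene shows the screw standing out and turned at (284,244), the jar unmoved at (413,177), and the gripper clear. The grip top now measures 0.1741 (raised about 9.6 mm), with its long axis at 66° (turned about 88°). I'm handing in.

```bash
python3 -c "
from plant import r
print(r.finish_job())"
```

```text
the job is handed in; nothing more can be done
None
```

The captive screw is drawn out about 9.6 mm, turned about 88° anticlockwise and held on its thread; the jar still stands where it was, the arm is clear, and the job was handed in at about 8 s (no verdict was returned).

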